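# Spring a guard bar between the posts of a pill-bottle turntable

### The job

Fit the loose sprung guard bar across the front of the turntable so the pill bottles cannot slide off: with its sprung tip towards the tall post, press that tip in, bring the bar down between the two posts and let it spring out so that both tips sit in the posts' recesses and the bar is held level on its own. The posts are light plastic, so press gently (well under 25 N), and leave the bottles and the cup where they stand.

Things in the scene. Friction and masses are not known exactly. Their poses are not given: they have to be found in the camera images.
- turntable: White plastic turntable, 250 mm across, top 22 mm above the table; its brake is on, it does not turn. Origin: centre of its underside, on the table; z up, -x its front, +y towards its tall post. Two grey plastic posts stand at its front edge on one locked bracket, which sits up to 8 mm off the middle along y, either way. That shift is NOT in any measured pose: feel for it (or see it).
- seat (a point): Point fixed to the turntable, with its axes: on the line of the two recesses (turntable x = -75 mm, 57 mm above the table), midway between the posts if the bracket were not shifted (true middle up to 8 mm off along y). The seated bar's axis lies on this line, along y, sprung tip towards +y. The posts' inner faces are 137 mm apart.
- tall_face (a point): Point fixed to the turntable, with its axes: nominal inner face of the tall post (68.5 mm from the seat point along +y, true face up to 8 mm off), at recess height. The post is 28 mm wide along x, 14 mm deep along y, top 109 mm above the table. Two 6 mm cheeks stand 9 mm out from its flat wall, leaving an upright channel 16 mm wide, open at the top and inwards.
- short_face (a point): The same for the short post, on the -y side; top 72 mm above the table, otherwise alike (wall, cheeks, channel). In the wall of both posts is a recess 6 mm deep, 16 mm wide, from 52 to 67 mm above the table. The recess floor runs on inwards as a lip 9 mm out from the wall, so a tip that comes down the channel lands on it with its axis 57 mm above the table.
- bar_center (a point): Centre of the guard bar's square aluminium barrel (110 mm long, 22 x 22 mm; bar about 0.1 to 0.17 kg), lying on the table at the start. x runs along the bar to the sprung tip, z up. Round steel tips, 10 mm across, stand out on the axis: at -x a fixed one 14 mm long, at +x a sprung one 26 mm long. Friction of the pressed tip on the wall can tilt the bar in a weak grasp.
- plunger (a joint): How far the sprung tip is pushed in, m: 0 out, 0.015 at its hard stop; 2 N starts it, 5.8 N takes it fully in. The bar is 150 mm long free, 135 mm pressed in, so it passes between the faces (137 mm) only within 2 mm of the hard stop. Seated it is 149 mm tip to tip, the sprung tip about 0.001 in.
- bottle0_center (a point): Amber pill bottle with a white cap, 38 mm across, 65 mm tall, standing loose on the turntable behind the bar's place; this point is half-way up. Leave alone.
- bottle1_center (a point): Amber pill bottle with a white cap, 38 mm across, 65 mm tall, standing loose on the turntable behind the bar's place; this point is half-way up. Leave alone.
- bottle2_center (a point): Amber pill bottle with a white cap, 38 mm across, 65 mm tall, standing loose on the turntable behind the bar's place; this point is half-way up. Leave alone.
- cup_center (a point): White ceramic cup, 80 mm across and 80 mm tall, on the table; this point is on its axis half-way up. Leave alone.
Mind the look-alikes: they are no part of the job. What is shaped like the part that bears bottle0_center but red is not meant. Of the things shaped like the part that bears bar_center, the aluminium one is meant.

How it is judged:
On the way, in this order (a step that is already met when the one before it is completed fails the run):
1. the bar is lifted off the table (height (world z) of bar_center above 0.05 m), for 0.2 s.
2. at the posts, the sprung tip is pressed well in (value of joint plunger above 0.005 m and distance between bar_center and seat below 0.06 m and contact force between bar and turntable above 1 N), for 0.2 s.
At the end, for the whole second after the job is handed in: Bar centre 57 mm (within 3.5) above the table and within 5.5 mm of the recess line, axis along the posts within 0.07 rad, sprung tip 0.2 to 3.5 mm pushed in (both tips in their recesses), released and at rest; bottles and cup upright (z of bar_center in the frame of turntable between 0.0535 and 0.0605 m and x of bar_center in the frame of turntable between -0.0805 and -0.0695 m and y of bar_center in the frame of turntable between -0.019 and 0.008 m and value of joint plunger between 0.0002 and 0.0035 m and angle between the x axis of bar_center and the y axis of turntable, either way round below 0.07 rad and linear speed of bar below 0.02 m/s and angle between each of bottle0_center, bottle1_center, bottle2_center, cup_center's own z axis and vertical below 0.35 rad); the robot touches nothing.
It fails at once if the bar is pressed on the posts or turntable with more than 25 N (contact force between bar and turntable above 25 N).
It fails at once if the robot presses on the turntable or its posts with more than 25 N (contact force between any of the arm, the fingers and turntable above 25 N).
It fails at once if a bottle is knocked over or shifted by more than 20 mm ((distance of bottle0_center from where it was at the start of the episode above 0.02 m or angle between bottle0_center's own z axis and vertical above 0.35 rad) or (distance of bottle1_center from where it was at the start of the episode above 0.02 m or angle between bottle1_center's own z axis and vertical above 0.35 rad) or (distance of bottle2_center from where it was at the start of the episode above 0.02 m or angle between bottle2_center's own z axis and vertical above 0.35 rad)).
It fails at once if the cup is knocked over or shifted by more than 20 mm (distance of cup_center from where it was at the start of the episode above 0.02 m or angle between cup_center's own z axis and vertical above 0.35 rad).
It also fails if it takes over 48 s, if anything falls off the work surface, if the arm or the gripper's body presses on something with over 40 N, if the wrist force passes 120 N, or if a joint passes its speed limit or range.

### The arm

A 7-joint arm with a two-finger parallel gripper is mounted at the origin on the work surface. World frame = base frame: x ahead of the robot, y to its left, z up, the work surface at z = 0. Lengths are in m, angles in rad, forces in N, time in s.
With the tool pointing down it reaches from about 0.425 to 0.8 m from the base axis. Payload 8.3 kg.
Tool frame: the origin (TCP) lies at the very end of the fingers, on their centre line; the grasp point (between the pads) lies manip.grasp_offset behind it (manip.grasp_offset is the distance from the TCP to the grasp point, in m); z points along the fingers, y is the line along which they close (so a half turn about z gives the same grasp; the last joint's range is limited). The gripper opens to 85 mm and grips with 20 to 120 N. Pads are 22 mm wide; open, the fingers measure 114 mm over their backs; the gripper's body (76 mm by 85 mm) begins 54 mm behind the grasp point. The pads swing forward as they close: fully open they stand 13 mm farther back than shut.
Start: joints at [1.173, 0.383, 0.016, 1.37, -0.006, 1.388, -0.046], TCP at [0.205, -0.59, 0.205] pointing down, gripper open.
Joint ranges: [-2.95, 2.95], [-0.25, 2.06], [-1.52, 1.56], [0.18, 2.33], [-1.44, 4.58], [0.02, 2.06], [-3.01, 3.01]. Speed limits (rad/s): [2.39, 2.39, 3.01, 3.01, 3.14, 3.14, 3.14].

### API

Orientations are given as a 3x3 rotation matrix whose columns are the frame's x, y, z axes.
In Python, from cell import status, imaging, workorder, manip gives the robot as it stands.
- The arm moves only by the shell command python3 -m crank 'ROWS' [OPENING] [FORCE]. ROWS is a JSON object of lists of equal length, an entry for each row: "slide": the shift along the world's x, y, z in m, a list of three; "yaw": the turn about the world's z in rad. In form: {"slide": [[tx, ty, tz], ...], "yaw": [yaw, ...]}. A call has 1 to 20 rows; each row is the pose to reach, as a shift and turn from the pose commanded when the call began; what a row does not reach only later rows make up. A row lasts 1/12 s, in which the tool goes at most 41.7 mm and 7.16 degrees, less where a joint would pass 70% of its speed; a pose out of reach is approached as far as the arm can. A call with a gripper value outside its range is refused whole. OPENING is the finger opening in m, from 0 to 0.0854, set as the call begins (- or left out, the last holds). The fingers move at their own pace and stop on an object; FORCE is the grip in N (left out, the last holds). Time passes only in rows, so rows that repeat a pose let the fingers close. It gives the time, the measured TCP pose, the force, the opening and the grip force at its end, in the units of the state.
- status.get_state(): the state, without advancing time (a new reading comes with each control period).
- imaging.camera(name): name is "scene" or "top"; returns (picture, depth): 384x512x3 uint8, blue, green, red; 384x512 float32, m along the optical axis (not along the pixel's ray), 0 where there is no reading.
- imaging.camera_model(name): a dict with "vertical_fov" (degrees; the focal length in pixels is half the picture's height over the tangent of half this angle, whatever the lens; pixels are square), "cx", "cy" (the principal point, pixels), "k1" (the pictures are not rectified: a ray, as slopes to the right and down, at radius r is drawn at 1 + k1 r^2 times it, then the intrinsics apply), "origin" and "attitude" of the camera in the world. Camera axes: x right, y up, looking along -z (the intrinsics and any distortion apply to the point x, -y, -z); pixel columns grow to the right and rows downward; lengths in m; the calibration is good to about 2 mm. A picture is of the moment at which its call begins. camera_model takes no time and is no camera call.
- workorder.close_job(): hands the job in; it is judged then, once.
The state is a dict: "time_s": time; "joint_positions": joint angles; "dq": joint speeds; "joint_efforts": joint torques, N m; "eef_pos": TCP position; "tool_rot": TCP orientation; "contact_force": force on the tool from outside, world axes, zero at the start; "torque": the same for the moment, N m; "width": finger opening in m; "gripper_force": force on a finger pad.
Only numpy, scipy, OpenCV 4.12 (cv2) and the standard library are available. Lean on these libraries where they do the work, as an engineer would, in place of code of your own. Each camera call takes 0.05 s, during which the arm holds its last target. There are 200 camera calls.

## Working session

There is one attempt and no reset: what is moved stays moved. The work goes in short steps, Python scripts to look and compute and a shell command to move; the robot and the scene stay as the last step left them, time stands still between calls to the robot, and variables do not carry over. Pictures are saved under pics/ and viewed, at most 10 in all, crops included, and the job is handed in when it is done.

```bash
mkdir -p pics; ls
cat > h.py <<'E'
import numpy as np, cv2
from cell import status, imaging, workorder, manip
def cam(n):
    im,d=imaging.camera(n); return im,d,imaging.camera_model(n)
def rays(m,uv):
    uv=np.atleast_2d(np.float64(uv)); f=192/np.tan(np.radians(m["vertical_fov"])/2)
    K=np.array([[f,0,m["cx"]],[0,f,m["cy"]],[0,0,1]])
    p=cv2.undistortPoints(uv[:,None],K,np.array([m["k1"],0,0,0,0.]))[:,0]
    return np.c_[p[:,0],-p[:,1],-np.ones(len(p))]@np.array(m["attitude"]).T, np.array(m["origin"])
def plane(m,uv,z):
    r,o=rays(m,uv); return o+r*((z-o[2])/r[:,2])[:,None]
def deep(m,uv,d):
    r,o=rays(m,uv); uv=np.int32(np.round(np.atleast_2d(uv))); return o+r*d[uv[:,1],uv[:,0]][:,None]
E
python3 - <<'E'
from h import *
for n in("scene","top"):
    im,d,m=cam(n); np.savez(f"{n}0.npz",im=im,d=d); cv2.imwrite(f"pics/{n}0.png",im); print(n,m)
print(status.get_state(),manip.grasp_offset)
E
```

```text
pics
scene {'vertical_fov': 52.03392595457031, 'cx': 255.0377746723198, 'cy': 193.44383341865054, 'k1': -0.04187443094701607, 'origin': array([ 1.04861319, -0.32338554,  0.68290926]), 'attitude': array([[ 0.67032392, -0.52920756,  0.52019727],
       [ 0.74196821,  0.48950969, -0.45810855],
       [-0.0122071 ,  0.69305095,  0.72078524]])}
top {'vertical_fov': 55.35586517991069, 'cx': 258.2188858530065, 'cy': 195.22484467205086, 'k1': -0.11300432589555921, 'origin': array([0.48246831, 0.0768449 , 0.87852932]), 'attitude': array([[ 0.02978418,  0.99287901, -0.11534375],
       [-0.99931517,  0.0321129 ,  0.01838369],
       [ 0.0219568 ,  0.11471721,  0.99315551]])}
{'time_s': 0.1, 'joint_positions': array([ 1.17308661,  0.38418434,  0.01637321,  1.37104332, -0.00632604,
        1.38823347, -0.04651405]), 'dq': array([-1.38125595e-03, -3.28199453e-03, -9.10914183e-04, -1.74933973e-03,
       -1.38678066e-03, -3.53928428e-05, -4.32270531e-04]), 'joint_efforts': array([ 2.93204954e-03, -6.29135585e+01,  8.47531334e-01, -3.72755456e+01,
        1.68346893e-02,  1.04501037e-02, -1.03191388e-05]), 'eef_pos': array([ 0.20524478, -0.58979556,  0.20396264]), 'tool_rot': array([[ 9.44457622e-01,  3.28632682e-01, -6.00387328e-04],
       [ 3.28633231e-01, -9.44456059e-01,  1.71839175e-03],
       [-2.31975911e-06, -1.82025541e-03, -9.99998343e-01]]), 'contact_force': array([ 0.28893325, -1.03034581, -0.66603382]), 'torque': array([ 0.030626  , -0.03642901,  0.01191215]), 'gripper_force': 0.0, 'width': 0.08550941166541495} 0.0187
```

View pics/scene0.png

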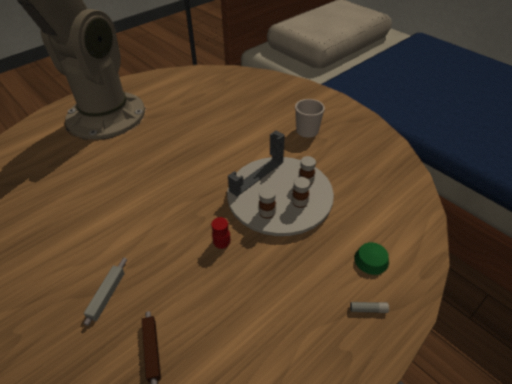

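View pics/top0.png

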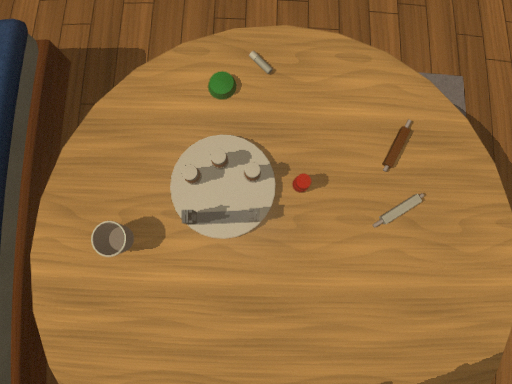

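The scene shows two bar-shaped things. In the top view these are a grey/aluminium one at about (400,210) and a brown one at (397,146). The aluminium one fits the description. The turntable is at (223,187), with its tall post at (188,216) on the world +y side. I'll confirm the bar in an enlarged crop and measure it.

Run:
```python
from h import *
z=np.load("top0.npz"); im,d=z["im"],z["d"]; m=imaging.camera_model("top")
a=cv2.resize(im[180:240,360:440],None,fx=5,fy=5,interpolation=cv2.INTER_CUBIC)
b=cv2.resize(im[130:245,165:280],None,fx=5,fy=5,interpolation=cv2.INTER_CUBIC)
a=cv2.copyMakeBorder(a,0,b.shape[0]-a.shape[0],0,0,0)if b.shape[0]>a.shape[0] else a
c=np.hstack([a,b]); c=cv2.convertScaleAbs(c,alpha=1.5); c=cv2.resize(c,None,fx=.8,fy=.8); print(c.shape); cv2.imwrite("pics/crop.png",c)
# bar mask
hsv=cv2.cvtColor(im,cv2.COLOR_BGR2HSV); low=(hsv[...,1]<75).astype(np.uint8)
mb=np.zeros_like(low); mb[180:240,360:440]=low[180:240,360:440]
n,l,s,ce=cv2.connectedComponentsWithStats(mb); i=1+s[1:,4].argmax(); ys,xs=np.where(l==i)
P=plane(m,np.c_[xs,ys],0.011)[:,:2]; c0=P.mean(0); w,v=np.linalg.eigh(np.cov(P.T)); ax=v[:,1]; ax*=np.sign(ax[1])
t=(P-c0)@ax; q=(P-c0)@v[:,0]; print("bar",s[i],c0,ax,np.degrees(np.arctan2(ax[1],ax[0])))
h=np.histogram(t,np.arange(-.085,.086,.005)); 
for k in range(len(h[0])):
    mm=(t>=h[1][k])&(t<h[1][k+1]); print(round(h[1][k],3),h[0][k],round(np.ptp(q[mm]),4) if mm.any() else '')
# turntable: depth-based points at z 0.022
vv,uu=np.mgrid[120:250,160:290]; uv=np.c_[uu.ravel(),vv.ravel()]; W=deep(m,uv,d)
k=(abs(W[:,2]-.022)<.006)&(low[uv[:,1],uv[:,0]]>0); Mk=np.zeros(im.shape[:2],np.uint8); Mk[uv[k,1],uv[k,0]]=1
cs,_=cv2.findContours(Mk,cv2.RETR_EXTERNAL,cv2.CHAIN_APPROX_NONE); cc=max(cs,key=cv2.contourArea)[:,0]
cc=cv2.convexHull(cc)[:,0]; Q=plane(m,cc,.022)[:,:2].astype(np.float32); print("tt",cv2.fitEllipse(Q),cv2.minEnclosingCircle(Q))
for lo,hi in((.062,.08),(.08,.1),(.1,.118)):
    k=(W[:,2]>lo)&(W[:,2]<hi); print(lo); 
    M2=np.zeros(im.shape[:2],np.uint8); M2[uv[k,1],uv[k,0]]=1; n,l,s,ce=cv2.connectedComponentsWithStats(M2)
    for j in range(1,n):
        if s[j,4]>5: e=W[k][l[uv[k,1],uv[k,0]]==j]; print(s[j],e.mean(0),e.min(0),e.max(0))
```

```text
(460, 780, 3)
bar [374 194  49  33 400] [ 0.55956265 -0.28488407] [-0.53423802  0.8453341 ] 122.2922505008497
-0.085 0 
-0.08 0 
-0.075 1 0.0
-0.07 4 0.0055
-0.065 4 0.0143
-0.06 16 0.0185
-0.055 16 0.0184
-0.05 15 0.0177
-0.045 15 0.0184
-0.04 15 0.0184
-0.035 15 0.0184
-0.03 18 0.0197
-0.025 14 0.0163
-0.02 16 0.0196
-0.015 17 0.0196
-0.01 16 0.0176
-0.005 16 0.0196
0.0 17 0.0196
0.005 17 0.0188
0.01 16 0.0195
0.015 19 0.0208
0.02 16 0.0195
0.025 18 0.0202
0.03 18 0.0208
0.035 17 0.0195
0.04 17 0.0194
0.045 16 0.0181
0.05 8 0.0161
0.055 5 0.0046
0.06 5 0.0046
0.065 4 0.0046
0.07 7 0.0061
0.075 2 0.002
0.08 0 
tt ((0.6033338904380798, 0.14651218056678772), (0.2458653599023819, 0.24702851474285126), 178.8269500732422) ((0.6034228205680847, 0.1466619223356247), 0.12408733367919922)
0.062
[213 162   9   4  11] [0.64323393 0.15608645 0.07448701] [0.64209778 0.14697392 0.06205053] [0.64621292 0.16464183 0.07978127]
[191 175   7   6  11] [0.60907297 0.20469026 0.07391465] [0.60440252 0.19895814 0.06209551] [0.6161213  0.21158662 0.07881741]
[249 208  11  14 104] [0.53348631 0.06768568 0.0
[... 276 characters left out ...]
613 0.13616346 0.08073292] [0.67546223 0.16916305 0.0909056 ]
[245 162  16  16 201] [0.63062949 0.07678485 0.08676226] [0.61355305 0.05982349 0.08021239] [0.64854126 0.09310879 0.09177158]
[182 165  16  16 201] [0.62062436 0.214891   0.08668914] [0.60386209 0.19802461 0.08080844] [0.63666854 0.23121888 0.09002291]
[189 211   6   9  16] [0.52883766 0.20595505 0.08904707] [0.51742279 0.20084704 0.08042164] [0.5359555  0.21028479 0.09632545]
[190 221   5   3   8] [0.51070029 0.2014578  0.0905487 ] [0.50887213 0.19957436 0.08040935] [0.5141485  0.20566563 0.09910543]
0.1
[181 210  13  14 127] [0.52217297 0.21321466 0.10815811] [0.50800409 0.19913567 0.10057354] [0.53615362 0.22463582 0.11120931]
```

View pics/crop.png

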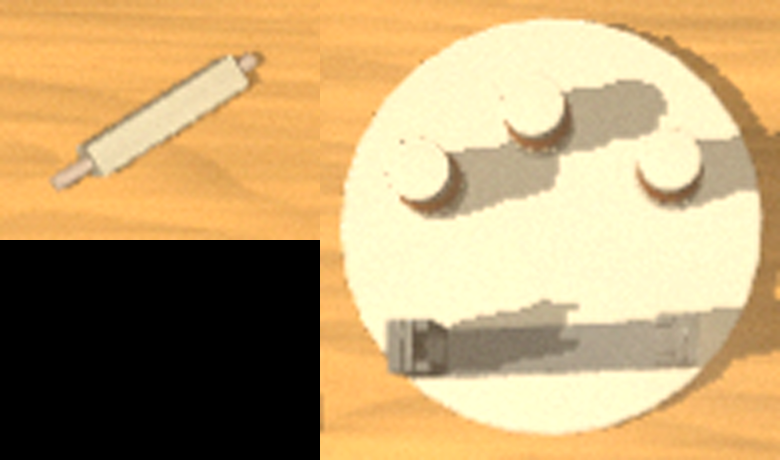

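The crop confirms the aluminium bar. Its long sprung tip is at the lower left (376,225) and points roughly to world +y. The fixed tip is at (425,195). The posts are at (188,216) and (255,215). Next I move above the bar, turning 1.80 rad so the fingers close across it.

```bash
python3 -m crank '{"slide":[[0.024,0.02,0],[0.048,0.04,-0.01],[0.072,0.06,-0.02],[0.095,0.08,-0.03],[0.119,0.1,-0.04],[0.143,0.12,-0.05],[0.167,0.14,-0.06],[0.19,0.16,-0.07],[0.214,0.18,-0.08],[0.238,0.2,-0.09],[0.262,0.22,-0.1],[0.286,0.24,-0.1],[0.309,0.26,-0.1],[0.333,0.28,-0.1],[0.357,0.301,-0.1],[0.357,0.301,-0.1],[0.357,0.301,-0.1]],"yaw":[0.12,0.24,0.36,0.48,0.6,0.72,0.84,0.96,1.08,1.2,1.32,1.44,1.56,1.68,1.8,1.8,1.8]}' 0.06 60
python3 - <<'E'
from h import *
s=status.get_state(); print(s["tool_rot"],s["contact_force"])
R=s["tool_rot"];print(np.degrees(np.arctan2(R[1,1],R[0,1])))
im,d,m=cam("scene"); cv2.imwrite("pics/s1.png",cv2.resize(im[200:384,0:256],None,fx=3,fy=3))
E
```

```text
time_s: 1.52
eef_pos: [0.5637, -0.2863, 0.1042]
tool_rot: [[-0.538, 0.843, -0.0], [0.843, 0.538, 0.002], [0.002, 0.001, -1.0]]
contact_force: [-0.3, -0.4, 0.3]
width: 0.0602
gripper_force: 0.0
[[-5.38305883e-01  8.42749487e-01 -2.81462216e-04]
 [ 8.42747502e-01  5.38305288e-01  2.01587840e-03]
 [ 1.85039308e-03  8.47957619e-04 -9.99997929e-01]] [-0.27397839 -0.39900855  0.2630074 ]
32.56835998389668
```

View pics/s1.png

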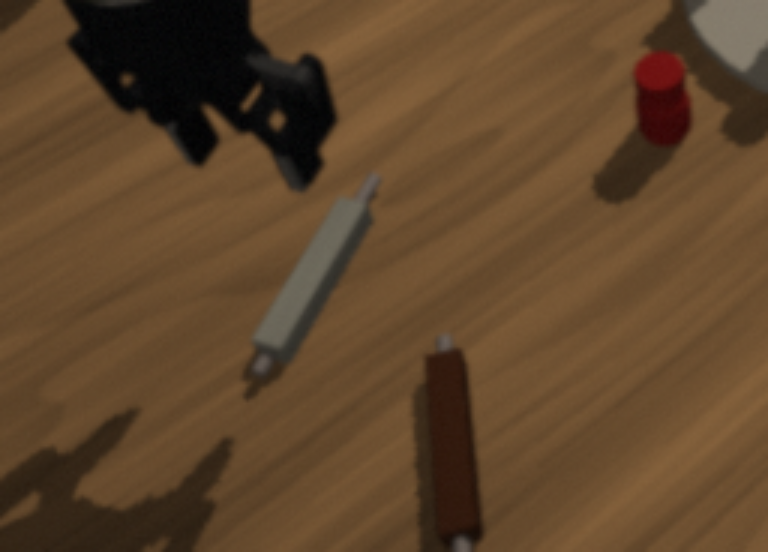

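The open fingers are above and behind the aluminium bar; its barrel centre is at scene pixel (104,293). I'll cross-check that position and then descend.

Run:
```python
from h import *
m=imaging.camera_model("scene"); print(plane(m,[[312/3,200+276/3],[354/3,200+203/3],[268/3,200+348/3]],0.018))
```

```text
[[ 0.56659446 -0.28840644  0.018     ]
 [ 0.53531125 -0.2411429   0.018     ]
 [ 0.59368703 -0.33228169  0.018     ]]
```

```bash
python3 -m crank '{"slide":[[0,-0.002,-0.025],[0,-0.002,-0.05],[0,-0.002,-0.075],[0,-0.002,-0.09],[0,-0.002,-0.097],[0,-0.002,-0.1],[0,-0.002,-0.1]],"yaw":[0,0,0,0,0,0,0]}' && python3 -m crank '{"slide":[[0,0,0],[0,0,0],[0,0,0],[0,0,0],[0,0,0],[0,0,0]],"yaw":[0,0,0,0,0,0]}' 0 80
```

```text
time_s: 2.15
eef_pos: [0.5617, -0.2922, 0.0048]
tool_rot: [[-0.533, 0.846, -0.001], [0.846, 0.533, -0.0], [0.0, -0.001, -1.0]]
contact_force: [-0.9, -0.1, 0.4]
width: 0.06
gripper_force: 0.0
time_s: 2.65
eef_pos: [0.5626, -0.2913, 0.0052]
tool_rot: [[-0.535, 0.845, 0.0], [0.845, 0.535, -0.0], [-0.0, 0.0, -1.0]]
contact_force: [0.3, -0.7, 0.4]
width: 0.0
gripper_force: 0.0
```

The fingers closed on nothing, so I'll look.

Run:
```python
from h import *
im,d,m=cam("scene"); a=cv2.resize(im[200:384,0:230],None,fx=2,fy=2)
im,d,m=cam("top"); b=cv2.resize(im[130:314,330:512],None,fx=2,fy=2)
cv2.imwrite("pics/s2.png",cv2.convertScaleAbs(np.hstack([a,b])[:, :800],alpha=1.5))
```

```text
(no output)
```

View pics/s2.png

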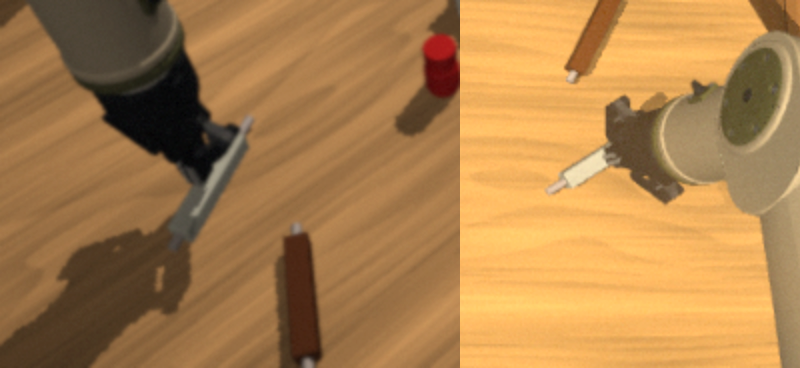

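The bar lies under the gripper in both views, with the sprung tip visible at the lower left of the top view. I'll check the live state.

```bash
python3 -m crank '{"slide":[[0,0,0],[0,0,0],[0,0,0]],"yaw":[0,0,0]}'
python3 - <<'E'
from h import *
s=status.get_state(); print(s["width"],s["gripper_force"],s["eef_pos"])
im,d,m=cam("scene"); cv2.imwrite("pics/s3.png",cv2.convertScaleAbs(cv2.resize(im[240:340,50:150],None,fx=6,fy=6),alpha=2))
E
```

```text
time_s: 3.0
eef_pos: [0.5624, -0.2913, 0.0048]
tool_rot: [[-0.535, 0.845, -0.0], [0.845, 0.535, 0.0], [0.0, -0.0, -1.0]]
contact_force: [-0.7, 0.5, 0.2]
width: 0.0001
gripper_force: 0.0
0.00014002942719132136 0.0 [ 0.56237735 -0.29125644  0.00483651]
```

View pics/s3.png

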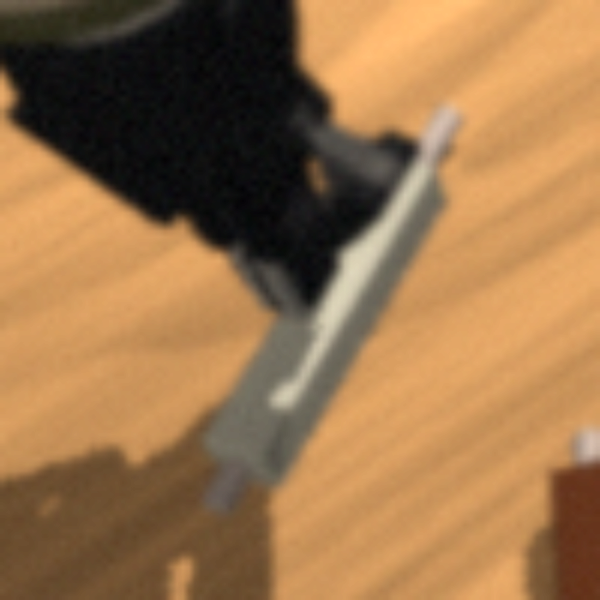

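The view is ambiguous: closed fingers at about crop (320,290), overlapping the bar. I'll use depth to see where the fingers and bar really are.

Run:
```python
from h import *
for n in("scene","top"):
    im,d,m=cam(n); np.savez(n+"1.npz",im=im,d=d)
    vv,uu=np.mgrid[0:384,0:512]; uv=np.c_[uu.ravel(),vv.ravel()]; W=deep(m,uv,d); c=im.reshape(-1,3).astype(int)
    T=np.array([.5624,-.2913]); t=(W[:,:2]-T)@[-.535,.845]; q=(W[:,:2]-T)@[.845,.535]
    near=(abs(t)<.09)&(abs(q)<.08)&(W[:,2]>.006)&(W[:,2]<.12)
    dark=c.max(1)<60
    for nm,k in(("dark",near&dark),("light",near&~dark)):
        print(n,nm)
        for z0 in np.arange(0.006,.12,.012 if nm=="dark" else .006):
            e=k&(W[:,2]>=z0)&(W[:,2]<z0+(.012 if nm=="dark" else .006))
            if e.sum()>3 and (nm=="dark" or z0<.03): print(round(z0,3),e.sum(),"t",np.percentile(t[e],[2,50,98]).round(3),"q",np.percentile(q[e],[2,50,98]).round(3))
```

```text
scene dark
0.006 210 t [-0.064 -0.028  0.051] q [-0.002  0.012  0.014]
0.018 159 t [-0.05  -0.036 -0.004] q [-0.007  0.001  0.012]
0.03 23 t [-0.011 -0.007  0.002] q [-0.002  0.007  0.014]
0.042 48 t [-0.011 -0.007  0.005] q [-0.005  0.008  0.015]
0.054 38 t [-0.011 -0.009 -0.004] q [-0.005  0.007  0.014]
0.066 43 t [-0.013 -0.011 -0.006] q [-0.015  0.003  0.027]
0.078 138 t [-0.012 -0.01   0.011] q [-0.034  0.015  0.035]
0.09 131 t [-0.017 -0.011  0.01 ] q [-0.044  0.012  0.045]
0.102 124 t [-0.017 -0.012 -0.008] q [-0.052  0.005  0.053]
0.114 95 t [-0.017 -0.01   0.01 ] q [-0.057  0.03   0.062]
scene light
0.006 21 t [0.025 0.073 0.083] q [-0.003  0.006  0.015]
0.012 57 t [-0.03   0.057  0.083] q [-0.002  0.007  0.013]
0.018 254 t [-0.034  0.002  0.056] q [-0.009  0.008  0.014]
top dark
top light
0.006 22 t [-0.011  0.058  0.086] q [-0.003  0.012  0.014]
0.012 56 t [-0.004  0.067  0.086] q [-0.006  0.005  0.014]
0.018 189 t [0.002 0.034 0.06 ] q [-0.008  0.003  0.013]
0.024 18 t [0.008 0.029 0.051] q [-0.005  0.001  0.01 ]
```

The bar is directly under the closed fingers. I'll lift 60 mm with the fingers closed and compare the true fingertip height with the TCP reading.

```bash
cat > f.py <<'E'
from h import *
s=status.get_state(); T=s["eef_pos"]; R=s["tool_rot"]; print(T,s["width"],s["gripper_force"])
im,d,m=cam("scene")
vv,uu=np.mgrid[0:384,0:512]; uv=np.c_[uu.ravel(),vv.ravel()]; W=deep(m,uv,d); c=im.reshape(-1,3).astype(int)
t=(W-T)@R
near=(abs(t[:,0])<.1)&(abs(t[:,1])<.07)&(t[:,2]>-.1)&(W[:,2]>.006)
for z0 in np.arange(-.1,.1,.008):
    e=near&(t[:,2]>=z0)&(t[:,2]<z0+.008)
    if e.sum()>2: print("toolz",round(z0,3),e.sum(),"x",np.percentile(t[e,0],[2,50,98]).round(3),"y",np.percentile(t[e,1],[2,50,98]).round(3),"bri",np.percentile(c[e].max(1),[10,50,90]))
E
python3 -m crank '{"slide":[[0,0,0.02],[0,0,0.04],[0,0,0.06],[0,0,0.06],[0,0,0.06]],"yaw":[0,0,0,0,0]}'; python3 f.py
```

```text
time_s: 3.57
eef_pos: [0.5634, -0.2917, 0.0663]
tool_rot: [[-0.535, 0.845, 0.002], [0.845, 0.535, -0.001], [-0.002, 0.001, -1.0]]
contact_force: [-0.0, 0.2, -0.7]
width: -0.0002
gripper_force: 0.0
[ 0.56335197 -0.29165356  0.06631834] -0.0001529652740092111 0.0
toolz -0.1 124 x [-0.017 -0.011 -0.001] y [-0.048  0.005  0.048] bri [ 5.  7. 13.]
toolz -0.092 88 x [-0.015 -0.011  0.011] y [-0.043  0.015  0.041] bri [ 4.7  8.  31.4]
toolz -0.084 131 x [-0.013 -0.01   0.011] y [-0.035  0.014  0.035] bri [ 6. 10. 25.]
toolz -0.076 63 x [-0.013 -0.011  0.005] y [-0.025  0.005  0.03 ] bri [ 6.  10.  41.6]
toolz -0.068 21 x [-0.012 -0.01  -0.006] y [-0.007 -0.     0.013] bri [ 9. 28. 43.]
toolz -0.06 36 x [-0.011 -0.008 -0.003] y [-0.007  0.007  0.014] bri [ 7.5 28.  46. ]
toolz -0.052 42 x [-0.011 -0.007  0.004] y [-0.013  0.007  0.014] bri [ 7. 28. 45.]
toolz -0.044 45 x [-0.011 -0.006  0.007] y [-0.007  0.008  0.014] bri [ 8.  30.  62.6]
toolz -0.036 30 x [-0.011 -0.009  0.004] y [-0.005  0.007  0.013] bri [21.6 44.5 67. ]
toolz -0.028 3 x [-0.008 -0.005 -0.004] y [0.006 0.007 0.007] bri [45.8 73.  77. ]
toolz 0.036 45 x [-0.038  0.025  0.056] y [-0.007  0.001  0.011] bri [103. 107. 108.]
toolz 0.044 638 x [-0.055 -0.002  0.064] y [-0.009  0.003  0.013] bri [ 68. 105. 108.]
toolz 0.052 185 x [-0.063 -0.002  0.083] y [-0.003  0.011  0.013] bri [52.  54.  96.6]
toolz 0.06 6 x [-0.031 -0.018  0.077] y [0.005 0.012 0.013] bri [53.  55.  77.5]
```

The fingertips really end about 29 mm behind the reported TCP (tool z ≈ −0.029), so the fingers closed above the bar. I'll allow for that: reopen and go about 87 mm lower, checking force.

```bash
python3 -m crank '{"slide":[[0,0,0],[0,0,0],[0,0,0],[0,0,0],[0,0,-0.02],[0,0,-0.04],[0,0,-0.06],[0,0,-0.07],[0,0,-0.078],[0,0,-0.082],[0,0,-0.082]],"yaw":[0,0,0,0,0,0,0,0,0,0,0]}' 0.055 && python3 -m crank '{"slide":[[0,0,-0.003],[0,0,-0.005],[0,0,-0.005]],"yaw":[0,0,0]}'; python3 f.py
```

```text
time_s: 4.53
eef_pos: [0.5622, -0.2911, -0.0176]
tool_rot: [[-0.535, 0.845, -0.001], [0.845, 0.535, 0.001], [0.001, -0.0, -1.0]]
contact_force: [0.1, -1.0, 0.2]
width: 0.0552
gripper_force: 0.0
time_s: 4.78
eef_pos: [0.5627, -0.2914, -0.0217]
tool_rot: [[-0.535, 0.845, 0.001], [0.845, 0.535, -0.0], [-0.001, 0.0, -1.0]]
contact_force: [0.3, 0.2, -0.0]
width: 0.055
gripper_force: 0.0
[ 0.5626788  -0.29142974 -0.02174653] 0.0550087513688405 0.0
toolz -0.1 140 x [-0.016 -0.008  0.009] y [-0.06   0.03   0.063] bri [ 7.  12.  32.1]
toolz -0.092 75 x [-0.013 -0.01   0.012] y [-0.059  0.037  0.062] bri [ 6.  10.  30.8]
toolz -0.084 111 x [-0.013 -0.01   0.008] y [-0.054  0.035  0.06 ] bri [ 7. 13. 48.]
toolz -0.076 34 x [-0.013 -0.01   0.001] y [-0.043 -0.028  0.046] bri [ 5.  10.  54.6]
toolz -0.068 50 x [-0.011 -0.006  0.006] y [-0.033 -0.028  0.04 ] bri [ 6.  10.  40.7]
toolz -0.06 52 x [-0.011 -0.006  0.009] y [-0.033 -0.027  0.042] bri [ 5.   9.  42.9]
toolz -0.052 69 x [-0.048 -0.006  0.038] y [-0.034 -0.027  0.042] bri [  5.   22.  106.4]
toolz -0.044 460 x [-0.058 -0.018  0.066] y [-0.029  0.003  0.04 ] bri [ 43.  75. 110.]
toolz -0.036 159 x [-0.064 -0.013  0.082] y [-0.029  0.006  0.035] bri [32.2 52.  99. ]
```

```bash
python3 -m crank '{"slide":[[0,0,-0.003],[0,0,-0.004],[0,0,-0.004],[0,0,-0.004],[0,0,-0.004],[0,0,-0.004],[0,0,-0.004],[0,0,-0.004]],"yaw":[0,0,0,0,0,0,0,0]}' 0.01 80
```

```text
time_s: 5.5
eef_pos: [0.5626, -0.2913, -0.0258]
tool_rot: [[-0.535, 0.845, 0.0], [0.845, 0.535, -0.0], [-0.0, 0.0, -1.0]]
contact_force: [0.2, 1.6, 4.1]
width: 0.0203
gripper_force: 80.1
```

Gripped: 20 mm opening at 80 N. While lifting, I'll refine the post geometry from the first top picture.

```bash
python3 -m crank '{"slide":[[0,0,0.02],[0,0,0.05],[0,0,0.08],[0,0,0.11],[0,0,0.14],[0,0,0.16],[0,0,0.16]],"yaw":[0,0,0,0,0,0,0]}'
python3 - <<'E'
from h import *
for n in("top","scene"):
    z=np.load(n+"0.npz"); im,d=z["im"],z["d"]; m=imaging.camera_model(n)
    vv,uu=np.mgrid[0:384,0:512]; uv=np.c_[uu.ravel(),vv.ravel()]; W=deep(m,uv,d); ok=(abs(W[:,0]-.53)<.06)&(abs(W[:,1]-.14)<.13)
    for zz,yl,yh in((.109,.18,.25),(.072,.03,.1)):
        k=ok&(abs(W[:,2]-zz)<.004)&(W[:,1]>yl)&(W[:,1]<yh); P=plane(m,uv[k],zz)[:,:2]
        print(n,zz,k.sum(),"mean",P.mean(0),"rect",cv2.minAreaRect(P.astype(np.float32)))
        # inner face points: low in z
        k=ok&(W[:,2]>.03)&(W[:,2]<zz-.006)&(W[:,1]>yl-.02)&(W[:,1]<yh)
        if k.sum()>5: print("  sides",k.sum(),np.percentile(W[k],[3,50,97],axis=0).round(4).tolist())
E
```

```text
time_s: 6.08
eef_pos: [0.5647, -0.2922, 0.1391]
tool_rot: [[-0.534, 0.845, 0.006], [0.845, 0.535, -0.003], [-0.006, 0.004, -1.0]]
contact_force: [0.5, 0.3, -0.6]
width: 0.0203
gripper_force: 79.4
top 0.109 121 mean [0.52237769 0.21333979] rect ((0.5220168232917786, 0.21211248636245728), (0.02752736583352089, 0.023283690214157104), 2.7617809772491455)
  sides 91 [[0.5081, 0.1994, 0.0487], [0.5227, 0.2053, 0.0554], [0.5349, 0.2162, 0.0995]]
top 0.072 102 mean [0.53377544 0.06760572] rect ((0.5331138968467712, 0.06893286108970642), (0.02700972557067871, 0.022416450083255768), 7.550869464874268)
  sides 36 [[0.5192, 0.0604, 0.0498], [0.5307, 0.0764, 0.0526], [0.5398, 0.0812, 0.0615]]
scene 0.109 67 mean [0.52612046 0.21088906] rect ((0.52704918384552, 0.2085666060447693), (0.029372580349445343, 0.025715487077832222), 7.066439628601074)
  sides 318 [[0.5123, 0.1998, 0.0327], [0.5335, 0.2085, 0.0703], [0.5395, 0.2228, 0.101]]
scene 0.072 80 mean [0.53745893 0.06648102] rect ((0.5370768904685974, 0.06808287650346756), (0.029285013675689697, 0.024316512048244476), 5.882477283477783)
  sides 163 [[0.524, 0.0579, 0.0313], [0.545, 0.0603, 0.0501], [0.55, 0.0804, 0.0653]]
```

The posts, with the two cameras averaged, put the mid-line at (0.529, 0.140) and the axis at 94.5°. I carry the bar over with a −0.486 rad yaw, staying high and offset toward −y.

```bash
python3 -m crank '{"slide":[[-0.001,0.015,0],[-0.003,0.045,0],[-0.006,0.075,0],[-0.008,0.105,0],[-0.011,0.135,0],[-0.013,0.165,0],[-0.016,0.2,0],[-0.019,0.235,0],[-0.021,0.27,0],[-0.024,0.305,0],[-0.027,0.34,0],[-0.029,0.37,0],[-0.031,0.39,-0.01],[-0.0325,0.405,-0.02],[-0.0325,0.413,-0.026],[-0.0325,0.413,-0.026],[-0.0325,0.413,-0.026],[-0.0325,0.413,-0.026]],"yaw":[-0.02,-0.05,-0.08,-0.12,-0.16,-0.2,-0.24,-0.28,-0.32,-0.36,-0.4,-0.43,-0.46,-0.486,-0.486,-0.486,-0.486,-0.486]}'
cat > g.py <<'E'
from h import *
s=status.get_state(); T=s["eef_pos"]; R=s["tool_rot"]; print("T",T.round(4),"F",s["contact_force"].round(1),s["torque"].round(2),"ang",np.degrees(np.arctan2(R[1,0],R[0,0])))
for n in("scene","top"):
    im,d,m=cam(n); np.savez(n+"2.npz",im=im,d=d)
    vv,uu=np.mgrid[0:384,0:512]; uv=np.c_[uu.ravel(),vv.ravel()]; W=deep(m,uv,d); c=im.reshape(-1,3).astype(int)
    t=(W-T)@R; zb=-.0368   # bar axis in tool z
    k=(abs(t[:,1])<.03)&(abs(t[:,0])<.1)&(t[:,2]>zb-.016)&(t[:,2]<zb+.02)
    for a in np.arange(-.09,.09,.01):
        e=k&(t[:,0]>=a)&(t[:,0]<a+.01)
        if e.sum()>3: print(n,round(a,2),e.sum(),"x",t[e,0].min().round(4),t[e,0].max().round(4),"y",np.percentile(t[e,1],[3,97]).round(4),"z",np.percentile(t[e,2]-zb,[3,97]).round(4))
    P=[(.109,.18,.25),(.072,.03,.1)]
    for zz,yl,yh in P:
        k2=(abs(W[:,0]-.53)<.04)&(W[:,1]>yl)&(W[:,1]<yh)&(abs(W[:,2]-zz)<.004)
        if k2.sum()>20: Q=plane(m,uv[k2],zz)-T; Q=Q@R; print("post",zz,k2.sum(),Q.mean(0).round(4),np.percentile(Q,[2,98],axis=0)[:,:2].round(4).tolist())
    cv2.imwrite(f"pics/{n}2.png",im)
a=cv2.imread("pics/scene2.png")[70:250,160:360]; b=cv2.imread("pics/top2.png")[120:300,140:340]
cv2.imwrite("pics/both2.png",cv2.convertScaleAbs(np.hstack([cv2.resize(a,(400,360)),cv2.resize(b,(400,360))]),alpha=1.5))
E
python3 g.py
```

```text
time_s: 7.58
eef_pos: [0.5303, 0.12, 0.1078]
tool_rot: [[-0.077, 0.997, -0.0], [0.997, 0.077, -0.001], [-0.001, -0.0, -1.0]]
contact_force: [0.2, -0.0, -0.4]
width: 0.0204
gripper_force: 79.3
T [0.5303 0.12   0.1078] F [ 0.2 -0.  -0.4] [-0.08 -0.02 -0.01] ang 94.3897901539272
scene -0.07 14 x -0.0654 -0.0603 y [-0.0022  0.0056] z [-0.0033  0.0034]
scene -0.06 41 x -0.0598 -0.05 y [-0.0055  0.0111] z [-0.0096  0.0093]
scene -0.05 64 x -0.0498 -0.0401 y [-0.0084  0.0123] z [-0.011   0.0106]
scene -0.04 56 x -0.0395 -0.0301 y [-0.0082  0.0124] z [-0.0107  0.0092]
scene -0.03 50 x -0.03 -0.0201 y [-0.0078  0.013 ] z [-0.011   0.0102]
scene -0.02 63 x -0.0198 -0.01 y [-0.0097  0.0169] z [-0.011   0.0092]
scene -0.01 90 x -0.0099 -0.0003 y [-0.0204  0.0245] z [-0.0152  0.0079]
scene -0.0 41 x 0.0001 0.0088 y [-0.0106  0.0252] z [-0.0156  0.0102]
scene 0.02 9 x 0.0228 0.0294 y [0.0097 0.0128] z [0.0001 0.011 ]
scene 0.03 17 x 0.03 0.0394 y [0.0105 0.0133] z [-0.0017  0.0102]
scene 0.04 14 x 0.0403 0.0497 y [0.0115 0.0135] z [0.0001 0.0103]
scene 0.05 14 x 0.0508 0.058 y [0.0106 0.0131] z [-0.0055  0.0087]
scene 0.06 4 x 0.0669 0.0695 y [0.004  0.0066] z [-0.0004  0.0026]
scene 0.07 10 x 0.0719 0.0797 y [0.003 0.007] z [-0.0038  0.0021]
scene 0.08 6 x 0.082 0.0848 y [0.0005 0.0063] z [-0.0035  0.0028]
post 0.109 66 [ 0.0914  0.0045 -0.0012] [[0.0785, -0.0104], [0.1015, 0.0181]]
post 0.072 78 [-0.0535  0.0026  0.0359] [[-0.0634, -0.0113], [-0.0409, 0.0168]]
```

View pics/both2.png

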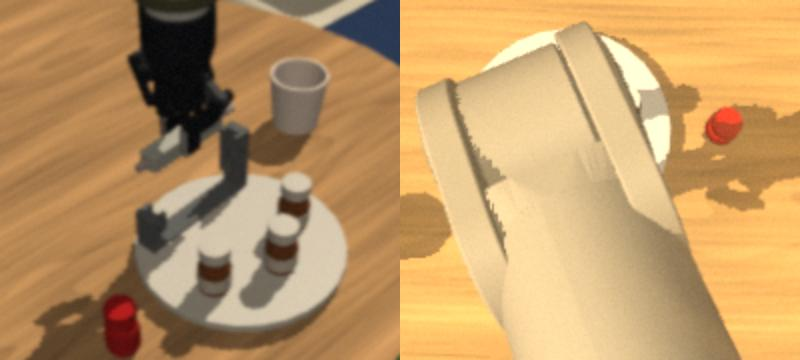

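The left half (scene) shows the bar held level, aligned with the posts and with its sprung tip beside the tall post; the top view is blocked by the arm. Relative to the bar, the posts sit about 1–2 mm towards +x. The sprung tip ends about 3 mm short of the tall wall. I nudge the bar and lower it to 91 mm axis height with the tip backed off.

```bash
python3 -m crank '{"slide":[[0.001,-0.004,0],[0.0015,-0.004,-0.012],[0.0015,-0.004,-0.027],[0.0015,-0.004,-0.04],[0.0015,-0.004,-0.049],[0.0015,-0.004,-0.0535],[0.0015,-0.004,-0.0535],[0.0015,-0.004,-0.0535]],"yaw":[-0.008,-0.008,-0.008,-0.008,-0.008,-0.008,-0.008,-0.008]}' && python3 -m crank '{"slide":[[0,0.002,0],[0,0.004,0],[-0.0005,0.006,0],[-0.0006,0.008,0],[-0.0006,0.008,0]],"yaw":[0,0,0,0,0]}'; python3 g.py | grep -v "top"
```

```text
time_s: 8.35
eef_pos: [0.5315, 0.1177, 0.0544]
tool_rot: [[-0.07, 0.998, -0.0], [0.998, 0.07, 0.0], [0.0, -0.0, -1.0]]
contact_force: [0.3, 1.1, -0.4]
width: 0.0206
gripper_force: 79.4
time_s: 8.77
eef_pos: [0.5312, 0.1259, 0.0548]
tool_rot: [[-0.07, 0.998, 0.001], [0.998, 0.07, -0.0], [-0.0, 0.001, -1.0]]
contact_force: [1.6, -2.7, 0.0]
width: 0.0202
gripper_force: 79.4
T [0.5312 0.1259 0.0548] F [ 1.6 -2.7  0. ] [-0.43 -0.22 -0.04] ang 94.01905931397526
scene -0.07 20 x -0.0668 -0.0602 y [-0.0034  0.0127] z [-0.0035  0.0197]
scene -0.06 33 x -0.0599 -0.0502 y [-0.004  0.012] z [-0.0071  0.0196]
scene -0.05 67 x -0.05 -0.0407 y [-0.0099  0.0127] z [-0.0105  0.011 ]
scene -0.04 50 x -0.04 -0.0303 y [-0.0084  0.012 ] z [-0.0113  0.01  ]
scene -0.03 50 x -0.0298 -0.0203 y [-0.0068  0.0126] z [-0.0111  0.0103]
scene -0.02 53 x -0.02 -0.0102 y [-0.007   0.0175] z [-0.0105  0.0091]
scene -0.01 89 x -0.01 -0.0001 y [-0.0207  0.025 ] z [-0.0149  0.0087]
scene -0.0 31 x 0.0002 0.0088 y [-0.0105  0.0255] z [-0.0143  0.0041]
scene 0.02 7 x 0.0232 0.0281 y [0.0112 0.0136] z [0.0024 0.0101]
scene 0.03 10 x 0.0309 0.0392 y [0.0101 0.0128] z [0.0026 0.0122]
scene 0.04 10 x 0.0407 0.0499 y [-0.0022  0.0127] z [-0.0067  0.0115]
scene 0.05 11 x 0.0502 0.0587 y [0.0111 0.0132] z [-0.0024  0.0105]
scene 0.07 39 x 0.0715 0.08 y [-0.0068  0.014 ] z [-0.0158  0.0196]
scene 0.08 49 x 0.0804 0.0896 y [-0.0109  0.0144] z [-0.0156  0.019 ]
post 0.109 55 [ 0.0871  0.0022 -0.0542] [[0.0767, -0.0124], [0.0958, 0.0156]]
post 0.072 67 [-0.0598  0.0028 -0.0172] [[-0.0689, -0.0121], [-0.047, 0.016]]
```

The tip touches the wall inside the channel with about 2.7 N. I press on gently.

```bash
python3 -m crank '{"slide":[[-0.0001,0.002,0],[-0.0003,0.004,0],[-0.0004,0.006,0],[-0.0006,0.008,0],[-0.0006,0.008,0],[-0.0006,0.008,0]],"yaw":[0,0,0,0,0,0]}' && python3 -m crank '{"slide":[[-0.0001,0.0015,0],[-0.0001,0.0015,0],[-0.0001,0.0015,0]],"yaw":[0,0,0]}'; python3 g.py | grep -E "^T|post"
```

```text
time_s: 9.37
eef_pos: [0.5305, 0.1335, 0.0545]
tool_rot: [[-0.07, 0.998, 0.0], [0.998, 0.07, -0.0], [-0.0, 0.0, -1.0]]
contact_force: [2.1, -4.7, 0.3]
width: 0.0203
gripper_force: 79.6
time_s: 9.62
eef_pos: [0.5303, 0.1349, 0.0544]
tool_rot: [[-0.07, 0.998, 0.0], [0.998, 0.07, -0.0], [-0.0, 0.0, -1.0]]
contact_force: [1.6, -4.4, -0.2]
width: 0.0202
gripper_force: 79.6
T [0.5303 0.1349 0.0544] F [ 1.6 -4.4 -0.2] [-0.84 -0.45 -0.12] ang 93.99356577346441
post 0.109 26 [ 0.0827  0.002  -0.0546] [[0.0776, -0.0119], [0.0869, 0.016]]
post 0.072 74 [-0.0687  0.0024 -0.0175] [[-0.0786, -0.012], [-0.0557, 0.0168]]
```

```bash
python3 -m crank '{"slide":[[0,0.001,0],[0,0.002,0],[0,0.002,0],[0,0.002,0]],"yaw":[0,0,0,0]}' && python3 -m crank '{"slide":[[0,0.001,0],[0,0.001,0],[0,0.001,0]],"yaw":[0,0,0]}'; python3 -m crank '{"slide":[[0,0.0007,0],[0,0.0007,0],[0,0.0007,0]],"yaw":[0,0,0]}'
```

```text
time_s: 10.05
eef_pos: [0.5302, 0.1368, 0.0544]
tool_rot: [[-0.07, 0.998, -0.0], [0.998, 0.07, -0.0], [-0.0, -0.0, -1.0]]
contact_force: [1.4, -4.2, 0.8]
width: 0.0204
gripper_force: 79.6
time_s: 10.3
eef_pos: [0.5302, 0.1377, 0.0544]
tool_rot: [[-0.069, 0.998, -0.0], [0.998, 0.069, -0.0], [-0.0, -0.0, -1.0]]
contact_force: [1.9, -4.6, 1.4]
width: 0.0205
gripper_force: 79.7
time_s: 10.55
eef_pos: [0.5301, 0.1383, 0.0544]
tool_rot: [[-0.07, 0.998, -0.0], [0.998, 0.07, -0.001], [-0.001, -0.0, -1.0]]
contact_force: [2.0, -5.5, 2.1]
width: 0.0205
gripper_force: 79.7
```

```bash
python3 -m crank '{"slide":[[0,0.0007,0],[0,0.0007,0],[0,0.0007,0]],"yaw":[0,0,0]}'; python3 -m crank '{"slide":[[0,0.0007,0],[0,0.0007,0],[0,0.0007,0]],"yaw":[0,0,0]}' ; python3 f.py | grep -E "^toolz -0.0[1-5]|\["
```

```text
time_s: 10.8
eef_pos: [0.5301, 0.139, 0.0544]
tool_rot: [[-0.07, 0.998, -0.0], [0.998, 0.07, -0.001], [-0.001, -0.0, -1.0]]
contact_force: [2.0, -5.3, 1.8]
width: 0.0204
gripper_force: 79.7
time_s: 11.05
eef_pos: [0.5301, 0.1393, 0.0543]
tool_rot: [[-0.069, 0.998, -0.0], [0.998, 0.069, -0.001], [-0.001, -0.0, -1.0]]
contact_force: [0.5, -6.2, 1.9]
width: 0.0204
gripper_force: 79.7
[0.53012089 0.13931294 0.05433561] 0.02041200479486761 79.71984386444092
toolz -0.1 118 x [-0.017 -0.01   0.016] y [-0.049  0.02   0.056] bri [ 7.  9. 23.]
toolz -0.092 72 x [-0.015 -0.01   0.014] y [-0.046  0.022  0.051] bri [ 7.  12.  33.4]
toolz -0.084 94 x [-0.012 -0.01   0.013] y [-0.041  0.02   0.046] bri [ 7.  10.  25.1]
toolz -0.076 87 x [-0.013 -0.007  0.01 ] y [-0.037 -0.011  0.043] bri [ 7.  10.  39.8]
toolz -0.068 38 x [-0.012 -0.007  0.006] y [-0.017 -0.01   0.026] bri [ 6.  10.5 34.5]
toolz -0.06 58 x [-0.01  -0.004  0.083] y [-0.02  -0.004  0.025] bri [ 7.  19.5 83. ]
toolz -0.052 192 x [-0.049 -0.017  0.075] y [-0.012  0.001  0.024] bri [ 28.1  72.  121. ]
toolz -0.044 131 x [-0.063 -0.023  
[... 207 characters left out ...]
   50.  108.2]
toolz -0.02 108 x [-0.081 -0.07   0.081] y [-0.013  0.006  0.014] bri [32. 35. 71.]
toolz -0.012 69 x [-0.081 -0.07   0.084] y [-0.013  0.012  0.015] bri [30.  32.  62.6]
toolz -0.004 71 x [-0.081  0.061  0.081] y [-0.012  0.01   0.015] bri [29. 33. 43.]
toolz 0.004 66 x [-0.081 -0.062  0.081] y [-0.012  0.01   0.015] bri [30. 32. 43.]
toolz 0.012 40 x [-0.081 -0.079  0.08 ] y [-0.009  0.009  0.015] bri [30.  31.  34.8]
toolz 0.02 63 x [-0.082  0.051  0.082] y [-0.014  0.006  0.014] bri [31.  33.  54.2]
toolz 0.028 1870 x [-0.096  0.003  0.093] y [-0.034  0.023  0.067] bri [ 37. 117. 144.]
toolz 0.036 52 x [-0.094 -0.009  0.074] y [-0.035  0.025  0.064] bri [ 72.1 131.5 143. ]
```

The hard stop is about reached at 6.2 N, and the posts appear symmetric about the TCP. Next I add a small extra press, then descend with force checks as the fixed tip passes the short post's top.

```bash
python3 -m crank '{"slide":[[0,0.0004,0],[0,0.0004,-0.003],[0,0.0004,-0.006],[0,0.0004,-0.009],[0,0.0004,-0.012],[0,0.0004,-0.012]],"yaw":[0,0,0,0,0,0]}'; python3 -m crank '{"slide":[[0,0,-0.002],[0,0,-0.004],[0,0,-0.004]],"yaw":[0,0,0]}'
```

```text
time_s: 11.6
eef_pos: [0.5301, 0.1393, 0.042]
tool_rot: [[-0.069, 0.998, -0.001], [0.998, 0.069, -0.001], [-0.001, -0.001, -1.0]]
contact_force: [1.8, -7.3, 2.3]
width: 0.0205
gripper_force: 79.9
time_s: 11.85
eef_pos: [0.5302, 0.1393, 0.0382]
tool_rot: [[-0.069, 0.998, -0.0], [0.998, 0.069, -0.001], [-0.001, -0.0, -1.0]]
contact_force: [0.6, -6.4, 2.9]
width: 0.0204
gripper_force: 80.0
```

```bash
python3 g.py | grep -E "^T|post|scene"; python3 -c "
import cv2,numpy as np
a=cv2.imread('pics/scene2.png')[110:210,210:310]
cv2.imwrite('pics/s5.png',cv2.convertScaleAbs(cv2.resize(a,(600,600),interpolation=cv2.INTER_CUBIC),alpha=2))"
```

```text
T [0.5302 0.1393 0.0382] F [ 0.6 -6.4  2.9] [-1.37 -0.23 -0.09] ang 93.94171637153947
scene -0.09 30 x -0.0818 -0.0801 y [-0.0125  0.0133] z [0.004  0.0173]
scene -0.08 63 x -0.08 -0.0708 y [-0.0131  0.0143] z [0.003  0.0195]
scene -0.07 57 x -0.0699 -0.0601 y [-0.0134  0.0146] z [-0.0026  0.0157]
scene -0.06 40 x -0.0596 -0.05 y [-0.0085  0.0142] z [-0.0107  0.0166]
scene -0.05 59 x -0.05 -0.0403 y [-0.0082  0.013 ] z [-0.0106  0.0091]
scene -0.04 48 x -0.04 -0.0302 y [-0.0081  0.0131] z [-0.0111  0.0083]
scene -0.03 46 x -0.0299 -0.0203 y [-0.0078  0.0129] z [-0.0112  0.0087]
scene -0.02 58 x -0.02 -0.01 y [-0.0117  0.018 ] z [-0.0117  0.0085]
scene -0.01 78 x -0.0099 -0.0001 y [-0.0226  0.025 ] z [-0.015  0.008]
scene -0.0 30 x 0.0003 0.01 y [-0.0099  0.0253] z [-0.0146  0.0002]
scene 0.02 6 x 0.0227 0.029 y [-0.0064  0.0131] z [-0.007   0.0104]
scene 0.03 8 x 0.0323 0.0392 y [0.0096 0.0121] z [0.0037 0.0108]
scene 0.04 10 x 0.0419 0.0497 y [0.0001 0.0135] z [-0.0066  0.0104]
scene 0.05 7 x 0.0511 0.0569 y [-0.0067  0.0128] z [-0.0057  0.0115]
scene 0.06 31 x 0.0601 0.0699 y [0.0101 0.014 ] z [-0.0065  0.0193]
scene 0.07 30 x 0.07 0.08 y [0.0119 0.0146] z [-0.0153  0.0171]
scene 0.08 13 x 0.08 0.0863 y [0.0112 0.0148] z [-0.0133  0.0195]
post 0.109 55 [ 0.0736  0.0027 -0.0709] [[0.0617, -0.0117], [0.0823, 0.0148]]
post 0.072 102 [-0.0676  0.003  -0.0337] [[-0.0828, -0.0121], [-0.0419, 0.0156]]
post 0.072 62 [-0.0754  0.0009 -0.0337] [[-0.0809, -0.0139], [-0.066, 0.0104]]
```

View pics/s5.png

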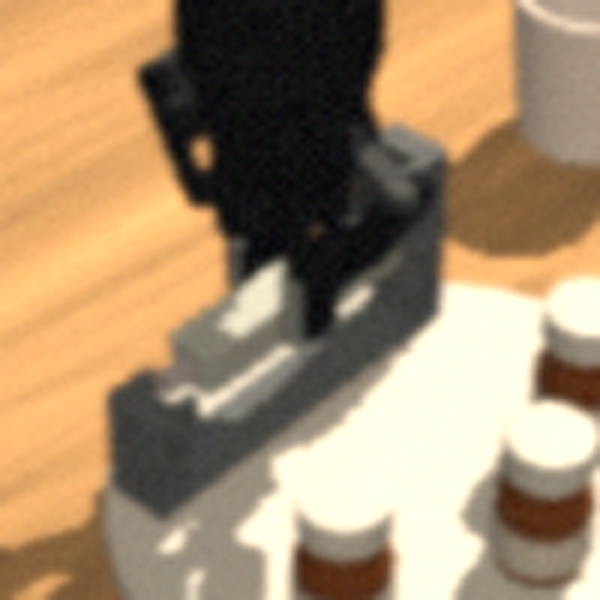

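The picture shows the fixed tip at (175,385) dropping into the short post's channel, with the bar level. I continue down.

```bash
python3 -m crank '{"slide":[[0,0,-0.002],[0,0,-0.004],[0,0,-0.004]],"yaw":[0,0,0]}'; python3 -m crank '{"slide":[[0,0,-0.002],[0,0,-0.004],[0,0,-0.006],[0,0,-0.006]],"yaw":[0,0,0,0]}'
```

```text
time_s: 12.2
eef_pos: [0.5302, 0.1393, 0.0342]
tool_rot: [[-0.069, 0.998, -0.0], [0.998, 0.069, -0.001], [-0.001, -0.0, -1.0]]
contact_force: [1.7, -8.1, 3.2]
width: 0.0204
gripper_force: 80.0
time_s: 12.53
eef_pos: [0.5301, 0.1394, 0.0282]
tool_rot: [[-0.069, 0.998, -0.0], [0.998, 0.069, -0.001], [-0.001, -0.0, -1.0]]
contact_force: [1.5, -7.3, 2.3]
width: 0.0201
gripper_force: 79.9
```

```bash
python3 -m crank '{"slide":[[0,0,-0.002],[0,0,-0.004],[0,0,-0.006],[0,0,-0.006]],"yaw":[0,0,0,0]}'; python3 -m crank '{"slide":[[0,0,-0.001],[0,0,-0.001],[0,0,-0.001]],"yaw":[0,0,0]}'; python3 -m crank '{"slide":[[0,0,-0.001],[0,0,-0.001],[0,0,-0.001]],"yaw":[0,0,0]}'
```

```text
time_s: 12.87
eef_pos: [0.5298, 0.1405, 0.022]
tool_rot: [[-0.07, 0.998, -0.001], [0.998, 0.07, -0.0], [-0.0, -0.001, -1.0]]
contact_force: [1.2, -4.9, -0.0]
width: 0.0206
gripper_force: 79.7
time_s: 13.12
eef_pos: [0.53, 0.1407, 0.0213]
tool_rot: [[-0.07, 0.998, -0.0], [0.998, 0.07, -0.0], [-0.0, -0.0, -1.0]]
contact_force: [0.3, -4.3, 1.1]
width: 0.0203
gripper_force: 79.7
time_s: 13.37
eef_pos: [0.53, 0.1408, 0.0204]
tool_rot: [[-0.07, 0.998, -0.0], [0.998, 0.07, 0.0], [0.0, -0.0, -1.0]]
contact_force: [0.1, -4.6, 0.4]
width: 0.0206
gripper_force: 79.7
```

The sprung tip has snapped into the tall post's recess and the force has dropped. Now I ease the bar toward −y so the fixed tip enters the short recess.

```bash
python3 -m crank '{"slide":[[0.0001,-0.002,0],[0.0003,-0.004,0],[0.0004,-0.006,0],[0.0004,-0.006,0]],"yaw":[0,0,0,0]}'; python3 -m crank '{"slide":[[0.0001,-0.001,0],[0.0001,-0.002,0],[0.0001,-0.002,0]],"yaw":[0,0,0]}';python3 -m crank '{"slide":[[0.0001,-0.001,0],[0.0001,-0.001,0],[0.0001,-0.001,0]],"yaw":[0,0,0]}'
```

```text
time_s: 13.7
eef_pos: [0.5304, 0.1343, 0.0203]
tool_rot: [[-0.07, 0.998, -0.0], [0.998, 0.07, 0.0], [0.0, -0.0, -1.0]]
contact_force: [-0.1, -2.6, 1.6]
width: 0.0201
gripper_force: 79.7
time_s: 13.95
eef_pos: [0.5306, 0.1327, 0.0203]
tool_rot: [[-0.07, 0.998, -0.0], [0.998, 0.07, 0.0], [0.0, -0.0, -1.0]]
contact_force: [-0.1, -2.2, 0.4]
width: 0.0203
gripper_force: 79.6
time_s: 14.2
eef_pos: [0.5306, 0.1323, 0.0204]
tool_rot: [[-0.07, 0.998, -0.0], [0.998, 0.07, 0.001], [0.001, -0.0, -1.0]]
contact_force: [-0.2, -0.8, 0.1]
width: 0.0205
gripper_force: 79.6
```

The bar bottomed out in the short recess. I release, check, then retreat upward.

```bash
python3 -m crank '{"slide":[[0,0,0],[0,0,0],[0,0,0],[0,0,0],[0,0,0]],"yaw":[0,0,0,0,0]}' 0.045 && python3 -m crank '{"slide":[[0,0,0.01],[0,0,0.03],[0,0,0.06],[0,0,0.09],[0,0,0.12],[0,0,0.15],[0,-0.03,0.17],[0,-0.07,0.17],[0,-0.11,0.17],[0,-0.15,0.17],[0,-0.19,0.17],[0,-0.23,0.17],[0,-0.23,0.17]],"yaw":[0,0,0,0,0,0,0,0,0,0,0,0,0]}'
python3 - <<'E'
from h import *
o=[]
for n,(r0,c0) in(("scene",(120,215)),("top",(140,165))):
    im,d,m=cam(n); o.append(cv2.resize(im[r0:r0+110,c0:c0+110],(400,400),interpolation=cv2.INTER_CUBIC))
    vv,uu=np.mgrid[0:384,0:512]; uv=np.c_[uu.ravel(),vv.ravel()]; W=deep(m,uv,d); x=np.array([-.0785,.9969]); q=np.array([.9969,.0785]); M=np.array([.5285,.140])
    t=(W[:,:2]-M)@x; y=(W[:,:2]-M)@q; 
    for a in np.arange(-.08,.08,.02):
        e=(t>a)&(t<a+.02)&(abs(y)<.025)&(W[:,2]>.04)&(W[:,2]<.08)
        if e.sum()>3: print(n,round(a,2),e.sum(),"y",np.percentile(y[e],[3,50,97]).round(4),"z",np.percentile(W[e,2],[3,50,97]).round(4))
cv2.imwrite("pics/end.png",cv2.convertScaleAbs(np.hstack(o),alpha=1.6))
E
```

```text
time_s: 14.62
eef_pos: [0.5307, 0.1319, 0.0204]
tool_rot: [[-0.07, 0.998, -0.0], [0.998, 0.07, 0.0], [0.0, -0.0, -1.0]]
contact_force: [0.2, -0.2, -0.0]
width: 0.045
gripper_force: 0.0
time_s: 15.7
eef_pos: [0.5296, -0.1089, 0.1908]
tool_rot: [[-0.057, 0.998, -0.001], [0.998, 0.057, -0.004], [-0.004, -0.001, -1.0]]
contact_force: [-0.1, -1.4, -0.5]
width: 0.045
gripper_force: 0.0
scene -0.08 130 y [-0.0116  0.0125  0.0159] z [0.0423 0.0672 0.0716]
scene -0.06 99 y [-0.0076  0.0081  0.0145] z [0.0483 0.0656 0.0682]
scene -0.04 95 y [-0.0071  0.0112  0.0139] z [0.0477 0.0661 0.069 ]
scene -0.02 86 y [-0.0063  0.011   0.0139] z [0.048  0.0658 0.0684]
scene 0.0 86 y [-0.0063  0.0108  0.0148] z [0.0483 0.0656 0.068 ]
scene 0.02 86 y [-0.0062  0.0117  0.0149] z [0.0472 0.0656 0.0685]
scene 0.04 48 y [-0.0052  0.0081  0.0144] z [0.0481 0.0656 0.0699]
scene 0.06 139 y [-0.0109  0.0119  0.0166] z [0.0449 0.0625 0.0782]
top -0.08 117 y [-0.0149 -0.0021  0.0114] z [0.0512 0.0711 0.0744]
top -0.06 90 y [-0.0099  0.0011  0.0105] z [0.0574 0.0681 0.0718]
top -0.04 97 y [-0.0105  0.      0.0111] z [0.0566 0.0682 0.0707]
top -0.02 89 y [-0.0102  0.0005  0.0099] z [0.0656 0.0683 0.0705]
top 0.0 91 y [-0.0093  0.0015  0.0109] z [0.066  0.0684 0.0709]
top 0.02 96 y [-0.0101  0.0004  0.0119] z [0.0571 0.068  0.071 ]
top 0.04 66 y [-0.0096  0.0007  0.0103] z [0.0598 0.0673 0.0702]
top 0.06 56 y [-0.0145 -0.0001  0.0104] z [0.0495 0.0592 0.0783]
```

View pics/end.png

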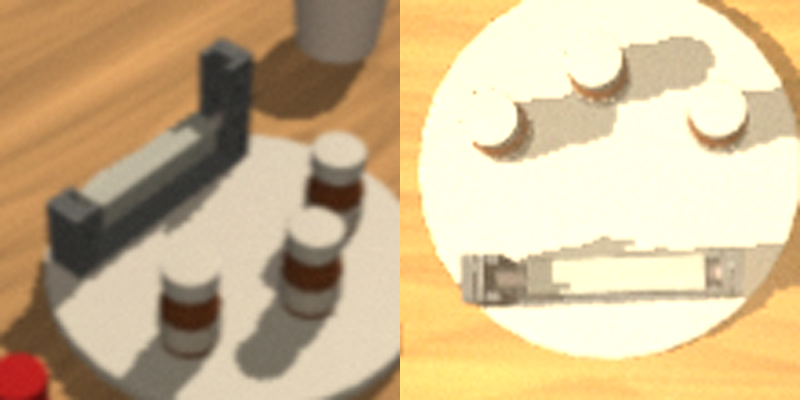

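The bar sits level between both posts, top at about 68 mm along its length (axis 57 mm) and centred on the recess line. The bottles and cup are undisturbed. Handing in.

```bash
python3 -c "
from cell import workorder
print(workorder.close_job())"
```

```text
the job is handed in; nothing more can be done
None
```

The guard bar is fitted between the posts, level at about 57 mm axis height and released, with the bottles and cup undisturbed; the job is handed in at about 16 s of the 48 s allowed, and no verdict came back.

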